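# Scrap a stack of cups through the sprung flap

## Robot

A 6-joint arm with a two-finger parallel gripper is mounted at the origin on the work surface. World frame = base frame: x ahead of the robot, y to its left, z up, the work surface at z = 0. Lengths are in m, angles in rad, forces in N, time in s.
With the tool pointing down it reaches from about 0.25 to 0.8 m from the base axis. Payload 3.9 kg.
Tool frame: the origin (TCP) lies midway between the tips of the shut fingers; the grasp point (between the pads) lies 19 mm behind it (tcp_to_grasp is the distance from the TCP to the grasp point, in m); y points along the fingers, z is the direction in which the jaws open and shut, and the axes are right-handed (so a half turn about y gives the same grasp; the last joint's range is limited). The gripper opens to 85 mm and grips with 20 to 120 N. Pads are 22 mm wide; open, the fingers measure 114 mm over their backs; the gripper's body (76 mm by 85 mm) begins 54 mm behind the grasp point. The pads swing forward as they close: fully open they stand 13 mm farther back than shut.
Start: joints at [-1.179, 0.26, -0.138, 1.173, 0, 1.571], TCP at [0.2, -0.485, 0.231] pointing down, gripper open.
Joint ranges: [-2.78, 2.78], [-0.83, 1.72], [-1.28, 1.37], [-1.9, 2.12], [-1.57, 1.48], [-3.14, 3.14]. Speed limits (rad/s): [2.57, 2.57, 3.14, 3.14, 3.14, 3.14].

## Interface

Orientations are given as a rotation vector (axis times angle).
In Python, from workcell import read_state, read_camera, job_done, tcp_to_grasp gives the robot as it stands. The module is installed in compiled form; this text tells all that it offers.
- The arm moves only by the shell command python3 -m jog 'ROWS' [FORCE]. ROWS is a JSON object of lists of equal length, an entry for each row: "claw": the closure, from 0 (fully open) to 1 (shut); "slide": the shift along the world's x, y, z in mm, a list of three; "angular": the turn, a rotation vector about the world's x, y, z in degrees, a list of three. In form: {"claw": [claw, ...], "slide": [[dx, dy, dz], ...], "angular": [[wx, wy, wz], ...]}. A call has 1 to 10 rows; each row shifts and turns the commanded pose from where the row before left it; what a row does not reach is not made up. A row lasts 1/12 s, in which the tool goes at most 41.7 mm and 7.16 degrees, less where a joint would pass 70% of its speed; a pose out of reach is approached as far as the arm can. A call is refused whole if a number of a shift passes 41.7 or a number of a turn 7.16, either way. A call with a gripper value outside its range is refused whole. The fingers move at their own pace and stop on an object; FORCE is the grip in N (left out, the last holds). Time passes only in rows, so rows that do not move let the fingers close. It gives the time, the measured TCP pose, the force and the opening at its end, in the units of the state.
- read_state(): the state, without advancing time (a new reading comes with each control period).
- read_camera(name): name is "scene" or "top" or "wrist"; returns a dict with "color" (420x560x3 uint8, blue, green, red), "intrinsics" (3x3 intrinsics, pixels), "eye" and "orientation" of the camera in the world. Camera axes: x right, y up, looking along -z (the intrinsics and any distortion apply to the point x, -y, -z); pixel columns grow to the right and rows downward; lengths in m; the calibration is good to about 2 mm. A picture is of the moment at which its call begins. There is no depth.
- job_done(): hands the job in, once; it reports no verdict.
The state is a dict: "clock": time; "joint_positions": joint angles; "joint_velocities": joint speeds; "joint_torque": joint torques, N m; "position": TCP position; "ee_rot": TCP orientation; "contact_force": force on the tool from outside, world axes, zero at the start; "torque": the same for the moment, N m; "grip_width": finger opening in m.
Only numpy, scipy, OpenCV 4.12 (cv2) and the standard library are available. Lean on these libraries where they do the work, as an engineer would, in place of code of your own. Each camera call takes 0.05 s, during which the arm holds its last target.

## Task

Take the red stack of nested cups and push it, lower end first, through the sprung flap in the sloping front of the blue scrap box, so that the stack lies wholly inside and the flap has sprung shut behind it. Keep hold of it, or keep the fingers behind it, while it pushes the flap open; leave the black stacks and everything else on the bench where they are.

Things in the scene. Friction and masses are not known exactly. Their poses are not given: they have to be found in the camera images.
- red_stack_center (a point): Centre (half-way up) of the red stack of nested plastic cups, a rigid column 110 mm tall, upright on the bench on the closed bottom of its lowest cup; z along its axis to the upper end. Foot 34 mm across, widening over the lowest 41 mm to 46 mm, then straight. 0.10 to 0.21 kg, stands a 25 N grip. It stands at one of three places in a row with two black stacks (axes 90 mm or more apart).
- red_stack_nose (a point): Centre of the lower end face of the red stack, the end that goes first through the flap (55 mm below its centre along its axis).
- mouth: Centre of the yellow-framed opening, in the outer face of the box's sloping front panel, 191 mm above the bench. z points straight out of the panel, up and to the front, 40 degrees from vertical; x up the slope; y level along the panel. Opening 85 mm (x) by 140 mm (y), panel 160 by 240 mm, 5 mm thick. Inside the box is empty; along -z it is 240 mm from here to its floor.
- guard_bar (a point): Middle of the front bar (8 mm thick, 210 mm long, along the mouth's y) of the level wire guard that stands 130 mm above the opening. This bar is right above the opening's centre, the other bars are behind it: things cannot come from straight above and must come in along the mouth's z axis.
- flap (a joint): Angle of the yellow sprung flap that fills the opening (rad): 0 shut, at most 1.25. A smooth 3 mm plate hinged at the opening's upper edge, swinging inwards only. Its free edge pushes back with 0.6 to 1.8 N and can pinch a stack that is part of the way in: push until the stack's rear end is level with the panel or beyond. Fingers may enter with it; the flap may rest on them.
- scrap_box: Blue sheet-metal scrap box fixed to the bench, 260 mm deep (its x) by 240 mm wide (its y), 243 mm high at the back and 140 mm at the front edge, where the slope begins. Origin: centre of its underside; its -x side is the front, with the slope and the flap. Its place and angle vary.
- black_stack_a_center (a point): Centre of a black stack of cups, same size as the red one, upright; stays.
- black_stack_b_center (a point): Centre of the other black stack of cups, upright; stays.
- press_block: Aluminium block 70 x 100 x 50 mm with six blind holes, loose; origin under its centre.
- jar: White jar, 70 mm across, 110 mm high, loose; origin under its centre.
- scoop: Wooden spoon-shaped scoop lying on the bench; loose.
Not all that is in view belongs to the job. Several things look just like the part that bears red_stack_center: the one meant starts farthest from the robot's base.

How it is judged:
On the way:
1. the red stack is pushing the flap open, lower end first, with the fingers on it (z of red_stack_nose in the frame of mouth below -0.03 m and z of red_stack_center in the frame of mouth above 0 m and x of red_stack_nose in the frame of mouth between -0.06 and 0.06 m and y of red_stack_nose in the frame of mouth between -0.07 and 0.07 m and value of joint flap above 0.2 rad and contact force between the fingers and red_stack above 0.3 N), for 0.1 s.
At the end, for the whole second after the job is handed in: The red stack lies in the scrap box, settled (slower than 0.1 m/s) (its centre within the box's walls and below 150 mm) and the flap is shut behind it (less than 0.08 rad open) (x of red_stack_center in the frame of scrap_box between -0.13 and 0.13 m and y of red_stack_center in the frame of scrap_box between -0.12 and 0.12 m and z of red_stack_center in the frame of scrap_box between 0 and 0.15 m and value of joint flap below 0.08 rad and linear speed of red_stack below 0.1 m/s); the robot touches nothing.
It fails at once if a black stack is shifted by more than 40 mm or knocked over (distance of any of black_stack_a_center, black_stack_b_center from where it was at the start of the episode above 0.04 m).
It fails at once if another loose thing on the bench (block, jar, scoop) is shifted by more than 40 mm (distance of any of press_block, jar, scoop from where it was at the start of the episode above 0.04 m).
It also fails if it takes over 48 s, if anything falls off the work surface, if the arm or the gripper's body presses on something with over 40 N, if the wrist force passes 120 N, or if a joint passes its speed limit or range.

## Working session

There is one attempt and no reset: what is moved stays moved. The work goes in short steps, Python scripts to look and compute and a shell command to move; the robot and the scene stay as the last step left them, time stands still between calls to the robot, and variables do not carry over. Pictures are saved under pics/ and viewed, and the job is handed in when it is done.

```bash
mkdir -p pics; cat > h.py <<'E'
import numpy as np,cv2
from workcell import *
def snap(n,f):
    c=read_camera(n); cv2.imwrite(f'pics/{f}.png',c['color']); np.savez(f'pics/{f}.npz',**{k:c[k] for k in c}); return c
def R_(o):
    o=np.array(o,float)
    return o if o.shape==(3,3) else cv2.Rodrigues(o)[0]
def ray(c,u,v):
    K=np.array(c['intrinsics']); d=np.linalg.inv(K)@[u,v,1]; d=np.array([d[0],-d[1],-d[2]])
    return np.array(c['eye']),R_(c['orientation'])@d
def onz(c,u,v,z):
    e,d=ray(c,u,v); return e+d*(z-e[2])/d[2]
def proj(c,p):
    q=R_(c['orientation']).T@(np.array(p)-np.array(c['eye'])); q=np.array(c['intrinsics'])@[q[0],-q[1],-q[2]]; return q[:2]/q[2]
def load(f): return dict(np.load(f'pics/{f}.npz',allow_pickle=True))
def tri(rs):
    A=0;b=0
    for e,d in rs:
        d=d/np.linalg.norm(d);P=np.eye(3)-np.outer(d,d);A=A+P;b=b+P@e
    return np.linalg.solve(A,b)
E
python3 - <<'E'
from h import *
for n in['scene','top','wrist']:
    c=snap(n,n+'0'); print(n,c['intrinsics'],c['eye'],c['orientation'],c.keys())
s=read_state(); print({k:np.round(v,3) for k,v in s.items()},tcp_to_grasp)
E
```

```text
scene [[406.95141713   0.         283.04553486]
 [  0.         406.95141713 200.50432513]
 [  0.           0.           1.        ]] [1.24475944 0.24796466 0.92407616] [0.53635458 0.80417404 1.88853202] dict_keys(['color', 'intrinsics', 'eye', 'orientation'])
top [[394.18258353   0.         274.86254867]
 [  0.         394.18258353 213.72895954]
 [  0.           0.           1.        ]] [ 0.41883084 -0.0568856   1.39878494] [ 0.08132303 -0.09618352 -1.57601005] dict_keys(['color', 'intrinsics', 'eye', 'orientation'])
wrist [[368.37094614   0.         282.14740085]
 [  0.         368.37094614 206.74286737]
 [  0.           0.           1.        ]] [ 0.27413595 -0.45310505  0.37257049] [-0.27927458  0.18989005 -1.16875603] dict_keys(['color', 'intrinsics', 'eye', 'orientation'])
{'clock': np.float64(0.15), 'joint_positions': array([-1.179,  0.261, -0.139,  1.173,  0.   ,  1.571]), 'joint_velocities': array([-0.   , -0.003,  0.003, -0.   ,  0.001,  0.001]), 'joint_torque': array([-2.0000e-03, -4.0601e+01,  2.5417e+01,  1.3000e-02, -0.0000e+00,
        0.0000e+00]), 'position': array([ 0.2  , -0.485,  0.231]), 'ee_rot': array([-0.399,  2.008, -2.005]), 'contact_force': array([ 0.3  , -0.548,  0.898]), 'torque': array([-0.021, -0.039,  0.02 ]), 'grip_width': np.float64(0.085)} 0.0187
```

View pics/scene0.png

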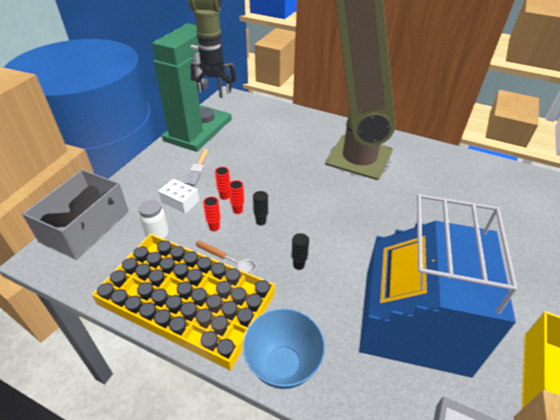

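View pics/top0.png

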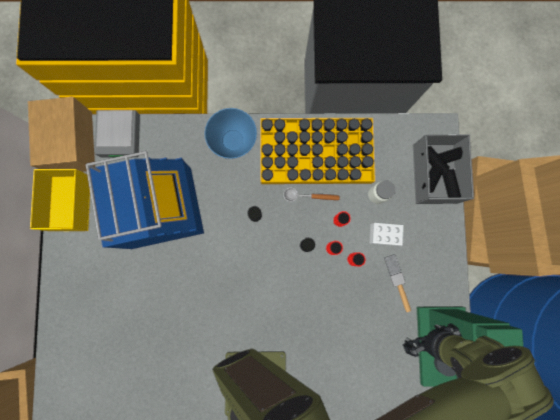

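View pics/wrist0.png

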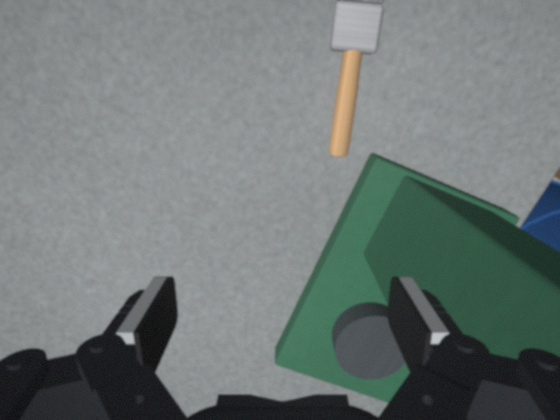

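```bash
python3 - <<'E'
from h import *
t=load('top0');s=load('scene0')
a=t['color'][90:330,60:440];cv2.imwrite('pics/tz.png',cv2.resize(a,None,fx=2.1,fy=2.1,interpolation=2))
a=s['color'][150:280,160:340];cv2.imwrite('pics/sz.png',cv2.resize(a,None,fx=4,fy=4,interpolation=2))
a=s['color'][180:380,350:530];cv2.imwrite('pics/sb.png',cv2.resize(a,None,fx=3,fy=3,interpolation=2))
a=t['color'][140:260,80:210];cv2.imwrite('pics/tb.png',cv2.resize(a,None,fx=5,fy=5,interpolation=2))
for u,v in[(343,218),(334,247),(357,259),(255,213),(308,245)]:
    p=onz(t,u,v,.11);print((u,v),p.round(3),np.hypot(*p[:2]).round(3),proj(s,p).round())
E
```

```text
(343, 218) [ 0.549 -0.294  0.11 ] 0.623 [211. 201.]
(334, 247) [ 0.454 -0.262  0.11 ] 0.524 [237. 185.]
(357, 259) [ 0.415 -0.336  0.11 ] 0.534 [223. 171.]
(255, 213) [ 0.568 -0.004  0.11 ] 0.568 [300. 239.]
(308, 245) [ 0.462 -0.177  0.11 ] 0.494 [260. 195.]
```

View pics/tz.png

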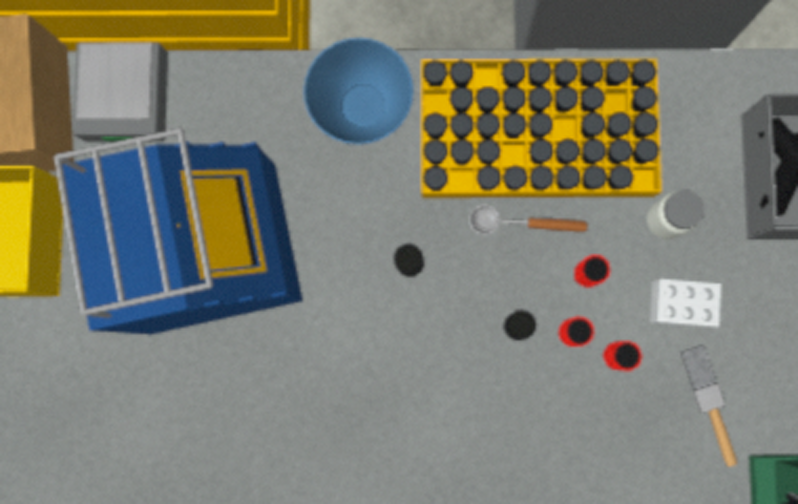

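View pics/sz.png

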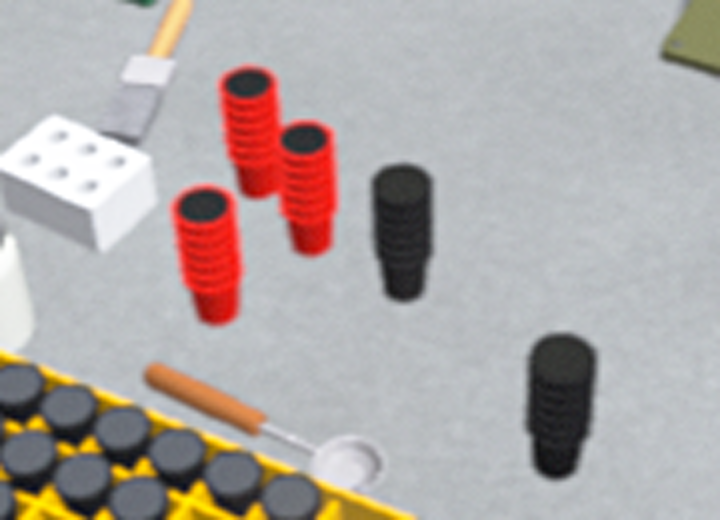

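View pics/sb.png

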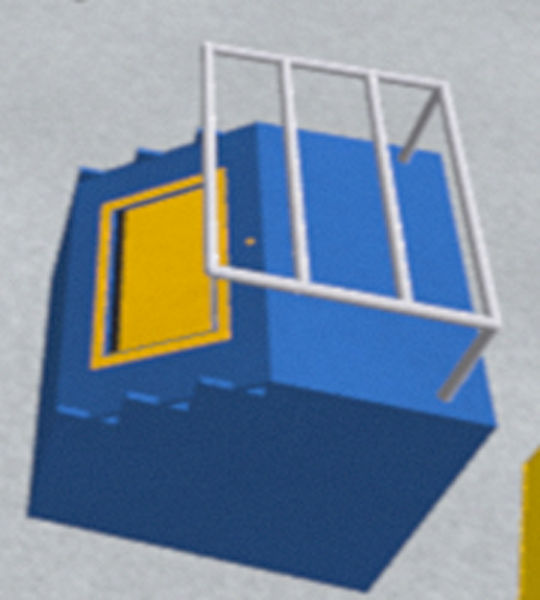

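View pics/tb.png

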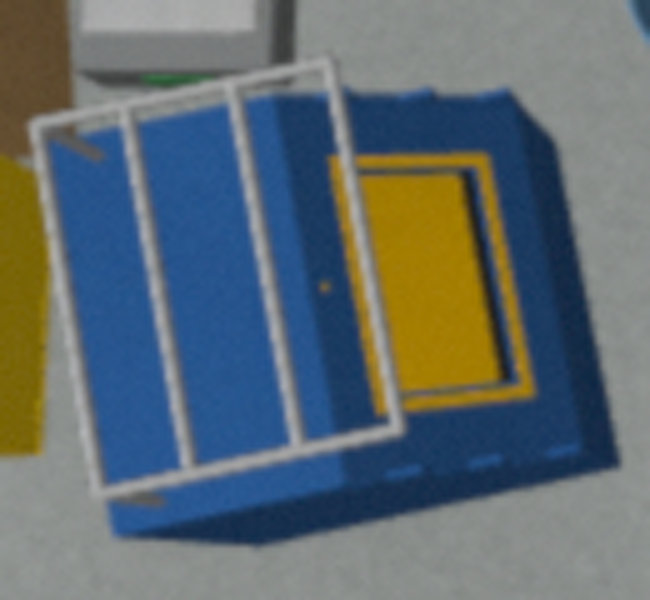

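```bash
cat > fit.py <<'E'
from h import *
from scipy.optimize import least_squares
t=load('top0');s=load('scene0')
T=lambda u,v:(80+u/5,140+v/5)
S=lambda u,v:(350+u/3,180+v/3)
c,n=np.cos(np.radians(40)),np.sin(np.radians(40))
M=np.array([-.0687,0,.1914]);X=np.array([c,0,n]);Y=np.array([0,1,0])
def fr(sx,sy):return lambda m:M+X*sx*(.0425+m)+Y*sy*(.07+m)
def pt(*a):return lambda m:np.array(a)
obs=[(t,T(330,60),pt(-.0687,-.105,.3214)),(t,T(402,432),pt(-.0687,.105,.3214)),
(s,S(207,45),pt(-.0687,.105,.3214)),(s,S(211,272),pt(-.0687,-.105,.3214)),
(t,T(330,157),fr(1,-1)),(t,T(490,153),fr(-1,-1)),(t,T(537,395),fr(-1,1)),(t,T(378,412),fr(1,1)),
(s,S(101,205),fr(-1,1)),(s,S(226,168),fr(1,1)),(s,S(231,338),fr(1,-1)),(s,S(92,369),fr(-1,-1)),
(s,S(258,123),pt(-.0074,.12,.243)),(s,S(271,382),pt(-.0074,-.12,.243)),(s,S(495,427),pt(.13,-.12,.243)),(s,S(366,590),pt(.13,-.12,0)),(s,S(30,515),pt(-.13,-.12,0)),
(t,T(617,465),pt(-.13,.12,0))]
def w(p,q): 
    a=p[2];return np.array([p[0]+np.cos(a)*q[0]-np.sin(a)*q[1],p[1]+np.sin(a)*q[0]+np.cos(a)*q[1],q[2]])
f=lambda p:np.concatenate([proj(k,w(p,g(p[3])))-np.array(uv) for k,uv,g in obs])
if __name__=='__main__':
    r=least_squares(f,[.55,.35,1.5,.008],loss='soft_l1');p=r.x
    print('box x y yaw m',p.round(4),np.degrees(p[2]));print(f(p).reshape(-1,2).round(1).tolist())
    print('mouth',w(p,M).round(4))
    R=np.array([[np.cos(p[2]),-np.sin(p[2]),0],[np.sin(p[2]),np.cos(p[2]),0],[0,0,1]])
    print('mz',(R@[-n,0,c]).round(4),'mx',(R@X).round(4),'my',(R@Y).round(4))
    # stacks by silhouette: axis via HSV red mask in both views
    for k,win in((t,(335,210,352,228)),(s,(202,194,222,233))):
        u0,v0,u1,v1=win;im=k['color'][v0:v1,u0:u1];h=cv2.cvtColor(im,cv2.COLOR_BGR2HSV)
        m=((h[...,0]<10)|(h[...,0]>170))&(h[...,1]>120)&(h[...,2]>60)|(h[...,2]<60)
        ys,xs=np.nonzero(m);print('mask',xs.min()+u0,xs.max()+u0,ys.min()+v0,ys.max()+v0)
    # model: top disc and foot
    def circ(x,y,z,rr):return np.array([[x+rr*np.cos(a),y+rr*np.sin(a),z] for a in np.linspace(0,6.28,24)])
    # triangulate top centre and foot
    P=tri([ray(t,343.3,218.4),ray(s,160+206/4,150+206/4)]);print('top centre tri',P.round(4))
    for xy in[(P[0],P[1])]:
      for k,nm,(o,sc) in((t,'t',((300,190),8)),(s,'s',((190,180),8))):
        im=cv2.resize(k['color'][o[1]:o[1]+60,o[0]:o[0]+70],None,fx=sc,fy=sc,interpolation=2)
        for z,rr in((.11,.023),(.041,.023),(0,.017)):
            q=np.array([(proj(k,pp)-o+.5)*sc for pp in circ(*xy,z,rr)]).astype(np.int32);cv2.polylines(im,[q],True,(0,255,0),1)
        cv2.imwrite(f'pics/ov_{nm}.png',im)
E
python3 fit.py; python3 -c "
import cv2,numpy as np
a=cv2.imread('pics/ov_t.png');b=cv2.imread('pics/ov_s.png');o=np.hstack([a,b]);cv2.imwrite('pics/ov.png',cv2.resize(o,(800,int(o.shape[0]*800/o.shape[1]))))"
```

```text
box x y yaw m [0.5988 0.3336 1.7808 0.0102] 102.03422445809727
[[0.9, 0.3], [0.4, -0.9], [-1.6, 0.4], [-2.1, -1.0], [-0.8, 0.0], [-1.2, 0.2], [-1.0, 0.5], [-0.7, 0.6], [0.7, 0.0], [-0.3, -0.0], [-0.3, 0.3], [-0.0, 0.2], [-0.2, -0.7], [0.4, -0.4], [1.3, -0.1], [0.6, 1.4], [-1.3, 0.6], [0.5, 0.5]]
mouth [0.6132 0.2664 0.1914]
mz [ 0.134  -0.6287  0.766 ] mx [-0.1597  0.7492  0.6428] my [-0.978  -0.2085  0.    ]
mask 335 349 211 226
mask 203 221 194 230
top centre tri [ 0.5475 -0.2939  0.1087]
```

View pics/ov.png

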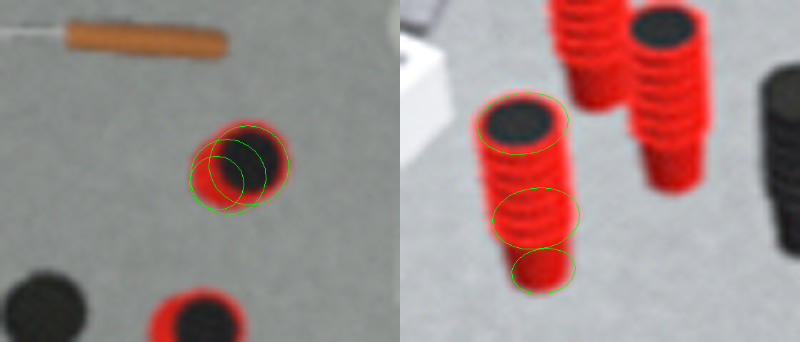

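```bash
python3 - <<'E'
from h import *
from scipy.spatial.transform import Rotation as Ro
s=read_state();R=R_(s['ee_rot']);print(R.round(3))
y=-np.array([.134,-.6287,.766]);y/=np.linalg.norm(y)
for sg in(1,-1):
    z=sg*np.array([-.978,-.2085,0]);z-=y*(z@y);z/=np.linalg.norm(z);x=np.cross(y,z);F=np.c_[x,y,z]
    d=Ro.from_matrix(F@R.T).as_rotvec(degrees=True);print(sg,d.round(1),np.linalg.norm(d))
    # grasp vertical pose prior: remove tilt
    tilt=Ro.from_rotvec(np.cross([0,0,-1],y)/np.linalg.norm(np.cross([0,0,-1],y))*np.radians(40))
    V=tilt.inv().as_matrix()@F;print(V.round(3),'tilt vec deg',tilt.as_rotvec(degrees=True).round(2),'yaw from start',Ro.from_matrix(V@R.T).as_rotvec(degrees=True).round(1))
E
```

```text
[[-0.924 -0.001  0.382]
 [-0.382  0.001 -0.924]
 [-0.    -1.    -0.002]]
1 [ 21.1  40.2 -95.8] 106.03239148799403
[[-0.208 -0.    -0.978]
 [ 0.978  0.    -0.208]
 [ 0.    -1.    -0.   ]] tilt vec deg [39.12  8.34  0.  ] yaw from start [-1.000e-01  1.000e-01 -1.004e+02]
-1 [ 38.3 -20.2  76.1] 87.52699313834104
[[ 0.208 -0.     0.978]
 [-0.978  0.     0.208]
 [-0.    -1.     0.   ]] tilt vec deg [39.12  8.34  0.  ] yaw from start [-0.  -0.1 79.6]
```

Candidates in the top picture: red at (343,218) r=0.62 m, red at (334,247) r=0.52 m, red at (357,259) r=0.53 m. The close crop confirms the farthest one at (0.547,-0.294), and the model outline fits it in both views.

```bash
python3 -m jog '{"claw":[0,0,0,0,0,0,0,0,0,0],"slide":[[30,16,2],[30,16,2],[30,16,2],[30,16,2],[30,16,2],[30,16,2],[30,16,2],[30,16,2],[30,16,0],[30,16,0]],"angular":[[0,0,6],[0,0,6],[0,0,6],[0,0,6],[0,0,6],[0,0,6],[0,0,6],[0,0,6],[0,0,6],[0,0,6]]}' 30
```

```text
clock: 0.98
position: [0.5017, -0.3241, 0.2472]
ee_rot: [-1.147, 1.302, -1.302]
contact_force: [0.5, -0.4, -0.0]
grip_width: 0.0852
```

```bash
python3 -m jog '{"claw":[0,0,0,0],"slide":[[15,10,0],[15,10,0],[15,10,0],[0,0,0]],"angular":[[0,0,6.6],[0,0,6.6],[0,0,6.4],[0,0,0]]}'
cat > st.py <<'E'
from h import *
s=read_state();print({k:np.round(s[k],4).tolist() for k in('clock','position','joint_positions','contact_force','grip_width')});print(R_(s['ee_rot']).round(3))
E
python3 st.py; python3 - <<'E'
from h import *
c=snap('wrist','w1');print(c['eye']);
for z,r in((.11,.023),(0.041,.023),(0,.017)):
    q=np.array([proj(c,(.5475+r*np.cos(a),-.2939+r*np.sin(a),z)) for a in np.linspace(0,6.3,40)]).astype(np.int32);cv2.polylines(c['color'],[q],True,(0,255,0),1)
cv2.imwrite('pics/w1o.png',c['color'])
E
```

```text
clock: 1.32
position: [0.548, -0.2931, 0.2464]
ee_rot: [-1.302, 1.048, -1.048]
contact_force: [0.7, 0.2, 0.2]
grip_width: 0.0856
{'clock': 1.3167, 'position': [0.548, -0.2931, 0.2464], 'joint_positions': [-0.4919, 0.4248, 0.1477, 1.2938, 0.0014, 0.8623], 'contact_force': [0.6857, 0.1874, 0.2099], 'grip_width': 0.0856}
[[ 0.215  0.001  0.977]
 [-0.977  0.001  0.215]
 [-0.001 -1.     0.001]]
[ 0.53007868 -0.21373215  0.38851055]
```

View pics/w1o.png

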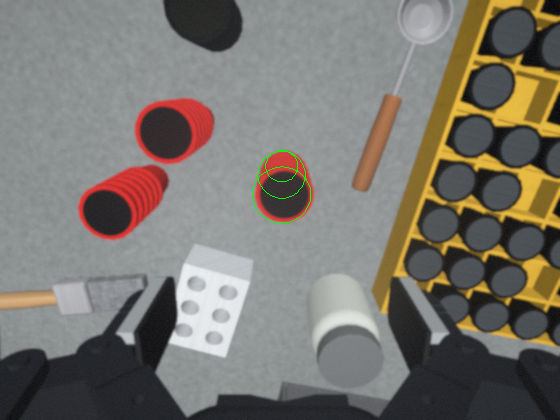

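Overlay matches the stack at pixel (283,192) in the wrist view to about 1–2 px; block (210,300) and jar (345,345) are well clear of the fingers. Descend.

```bash
python3 -m jog '{"claw":[0,0,0,0,0,0,0,0,0],"slide":[[0,0,-22],[0,0,-22],[0,0,-22],[0,0,-22],[0,0,-22],[0,0,-22],[0,0,-22],[0,0,-21],[0,0,0]],"angular":[[0,0,0],[0,0,0],[0,0,0],[0,0,0],[0,0,0],[0,0,0],[0,0,0],[0,0,0],[0,0,0]]}' 25 && python3 -m jog '{"claw":[1,1,1,1,1,1,1,1,1,1],"slide":[[0,0,0],[0,0,0],[0,0,0],[0,0,0],[0,0,0],[0,0,0],[0,0,0],[0,0,0],[0,0,0],[0,0,0]],"angular":[[0,0,0],[0,0,0],[0,0,0],[0,0,0],[0,0,0],[0,0,0],[0,0,0],[0,0,0],[0,0,0],[0,0,0]]}' 24; python3 st.py;python3 - <<'E'
from h import *
c=snap('wrist','w2');c=snap('scene','s2');cv2.imwrite('pics/s2z.png',cv2.resize(c['color'][100:300,120:360],None,fx=3,fy=3))
E
```

```text
clock: 2.12
position: [0.5411, -0.2941, 0.0678]
ee_rot: [-1.302, 1.063, -1.048]
contact_force: [-0.8, -0.4, 0.5]
grip_width: 0.0856
clock: 2.95
position: [0.5471, -0.296, 0.0744]
ee_rot: [-1.301, 1.049, -1.056]
contact_force: [0.7, -0.0, 7.4]
grip_width: 0.0454
{'clock': 2.95, 'position': [0.5471, -0.296, 0.0744], 'joint_positions': [-0.4959, 0.5197, -0.1584, 0.8885, -0.0001, 0.8646], 'contact_force': [0.7196, -0.0372, 7.3839], 'grip_width': 0.0454}
[[ 0.209  0.004  0.978]
 [-0.978 -0.002  0.209]
 [ 0.003 -1.     0.003]]
```

View pics/w2.png

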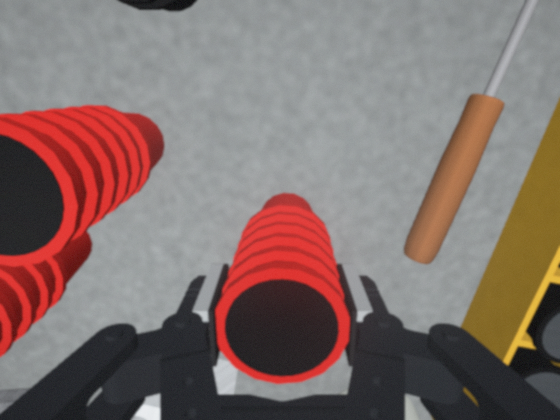

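View pics/s2z.png

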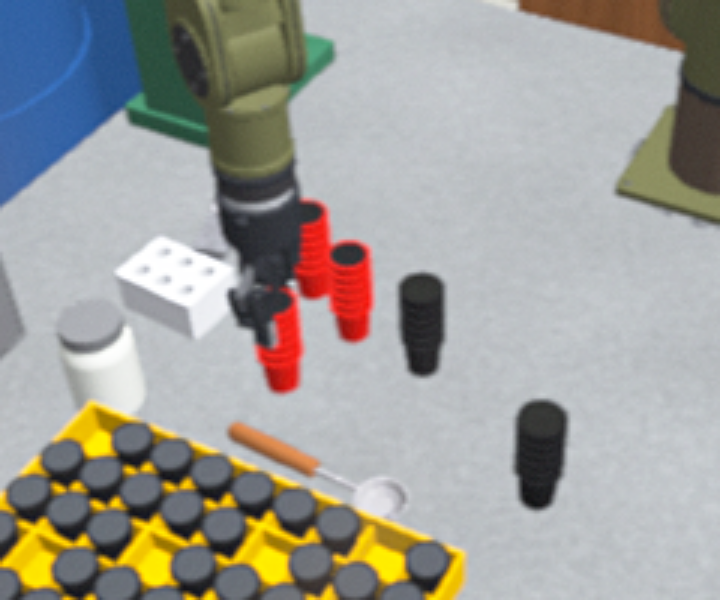

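Grasp is good (45.4 mm opening; TCP 35.6 mm below the stack top). The camera offset would be on the guard's side, so I'll turn half a turn in the air. Lift.

```bash
python3 -m jog '{"claw":[1,1,1,1,1,1,1,1,1,1],"slide":[[0,0,10],[0,0,20],[0,0,25],[0,0,25],[0,0,25],[0,0,25],[0,0,25],[0,0,25],[0,0,15],[0,0,0]],"angular":[[0,0,0],[0,0,0],[0,0,0],[0,0,0],[0,0,0],[0,0,0],[0,0,0],[0,0,0],[0,0,0],[0,0,0]]}' 
python3 -m jog '{"claw":[1,1,1,1,1,1,1,1,1,1],"slide":[[6,20,4],[6,28,4],[6,30,4],[6,30,4],[6,30,4],[6,30,4],[6,30,4],[6,30,4],[6,30,4],[6,30,4]],"angular":[[0,0,6.9],[0,0,6.9],[0,0,6.9],[0,0,6.9],[0,0,6.9],[0,0,6.9],[0,0,6.9],[0,0,6.9],[0,0,6.9],[0,0,6.9]]}'; python3 st.py
```

```text
clock: 3.88
position: [0.5468, -0.296, 0.2717]
ee_rot: [-1.3, 1.047, -1.058]
contact_force: [0.2, 0.8, -1.2]
grip_width: 0.0453
clock: 4.72
position: [0.6045, -0.0057, 0.306]
ee_rot: [-1.568, 0.12, -0.116]
contact_force: [0.3, 0.2, -1.9]
grip_width: 0.0455
{'clock': 4.7167, 'position': [0.6045, -0.0057, 0.306], 'joint_positions': [-0.0094, 0.3894, 0.2447, 1.4292, -0.0002, 0.1409], 'contact_force': [0.3114, 0.1803, -1.8543], 'grip_width': 0.0455}
[[ 0.989 -0.003  0.15 ]
 [-0.15  -0.     0.989]
 [-0.003 -1.    -0.001]]
```

```bash
python3 -m jog '{"claw":[1,1,1,1,1,1,1,1,1,1],"slide":[[3,8,4],[3,8,4],[3,8,4],[3,8,4],[3,8,4],[3,8,4],[3,8,4],[3,8,4],[3,8,4],[3,8,4]],"angular":[[0,0,6.9],[0,0,6.9],[0,0,6.9],[0,0,6.9],[0,0,6.9],[0,0,6.9],[0,0,6.9],[0,0,6.9],[0,0,6.9],[0,0,6.9]]}'
python3 -m jog '{"claw":[1,1,1,1,1,1,1],"slide":[[0,0,0],[0,0,0],[0,0,0],[0,0,0],[0,0,0],[0,0,0],[0,0,0]],"angular":[[0,0,6.9],[0,0,6.9],[0,0,6.9],[0,0,6.9],[0,0,6.9],[0,0,6.9],[0,0,0]]}'; python3 st.py
cat > rem.py <<'E'
from h import *
from scipy.spatial.transform import Rotation as Ro
import sys
s=read_state();R=R_(s['ee_rot'])
mz=np.array([.134,-.6287,.766]);mx=np.array([-.1597,.7492,.6428]);my=np.array([-.978,-.2085,0]);M=np.array([.6132,.2664,.1914])
F=np.c_[mx,-mz,my]
print('rot left',Ro.from_matrix(F@R.T).as_rotvec(degrees=True).round(2))
p=np.array(s['position']);nose=p+R[:,1]*.0744
for n,q in(('tcp',p),('nose',nose)):
    d=q-M;print(n,'mouth xyz mm',(1e3*np.array([d@mx,d@my,d@mz])).round(1))
if len(sys.argv)>1:
    T=M+mz*(float(sys.argv[1])/1e3+.0744);print('move to nose z',sys.argv[1],'mm:',(1e3*(T-p)).round(1))
E
python3 rem.py 60
```

```text
clock: 5.55
position: [0.6348, 0.0731, 0.3458]
ee_rot: [-1.409, -0.818, 0.823]
contact_force: [0.8, 0.3, -1.2]
grip_width: 0.0453
clock: 6.13
position: [0.6347, 0.0727, 0.3456]
ee_rot: [-1.105, -1.354, 1.358]
contact_force: [0.4, 0.3, -2.5]
grip_width: 0.0455
{'clock': 6.1333, 'position': [0.6347, 0.0727, 0.3456], 'joint_positions': [0.1141, 0.4656, 0.469, 1.5775, -0.0001, -1.6584], 'contact_force': [0.4361, 0.3268, -2.4711], 'grip_width': 0.0455}
[[-0.2   -0.003 -0.98 ]
 [ 0.98  -0.    -0.2  ]
 [ 0.    -1.     0.003]]
rot left [39.18  8.    0.39]
tcp mouth xyz mm [-49.4  19.3 242.8]
nose mouth xyz mm [-97.2  19.6 185.8]
move to nose z 60 mm: [ -3.5 109.2 -51.3]
```

Now tilt 40° in place (6 rows of [6.5,1.3,0]).

```bash
python3 -m jog '{"claw":[1,1,1,1,1,1,1],"slide":[[0,0,0],[0,0,0],[0,0,0],[0,0,0],[0,0,0],[0,0,0],[0,0,0]],"angular":[[6.5,1.3,0],[6.5,1.3,0],[6.5,1.3,0],[6.5,1.3,0],[6.5,1.3,0],[6.6,1.4,0.4],[0,0,0]]}'; python3 st.py; python3 rem.py 60; python3 - <<'E'
from h import *
snap('scene','s3');c=snap('top','t3');cv2.imwrite('pics/t3z.png',cv2.resize(c['color'][120:270,60:320],None,fx=3,fy=3))
E
```

```text
clock: 6.72
position: [0.6354, 0.0686, 0.341]
ee_rot: [-0.534, -1.531, 0.837]
contact_force: [0.2, -0.7, -4.3]
grip_width: 0.0454
{'clock': 6.7167, 'position': [0.6354, 0.0686, 0.341], 'joint_positions': [-0.1934, 0.6448, 0.5639, 1.812, 0.6327, -2.0654], 'contact_force': [0.1832, -0.662, -4.3257], 'grip_width': 0.0454}
[[-0.144 -0.137 -0.98 ]
 [ 0.751  0.629 -0.198]
 [ 0.644 -0.765  0.012]]
rot left [ 0.06 -0.71  0.61]
tcp mouth xyz mm [-55.6  19.5 241.9]
nose mouth xyz mm [-55.5  19.7 167.5]
move to nose z 60 mm: [ -4.2 113.3 -46.6]
```

View pics/s3.png

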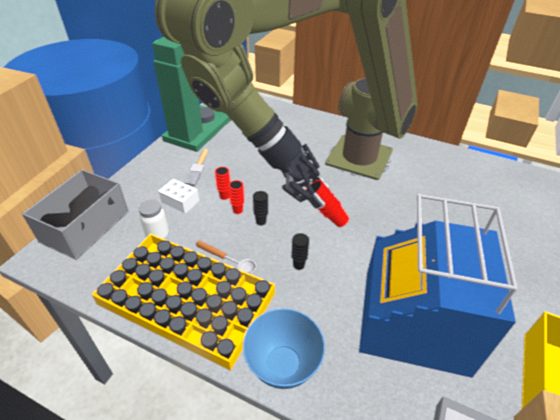

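View pics/t3z.png

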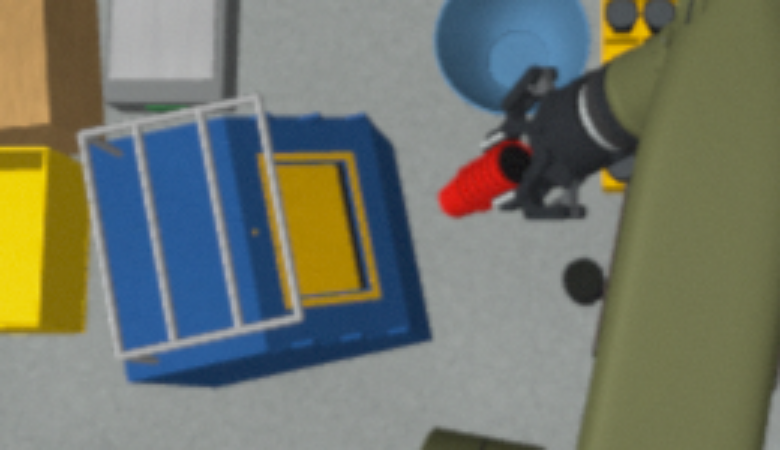

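```bash
python3 -m jog '{"claw":[1,1,1,1,1,1],"slide":[[-1,22,-9],[-1,23,-9],[-1,23,-9],[-1,23,-10],[0,22,-10],[0,0,0]],"angular":[[0,-0.1,0.1],[0,-0.1,0.1],[0,-0.1,0.1],[0,-0.1,0.1],[0,-0.1,0.1],[0,0,0]]}'; python3 st.py; python3 rem.py 10; python3 - <<'E'
from h import *
c=snap('scene','s4');cv2.imwrite('pics/s4z.png',cv2.resize(c['color'][120:380,280:540],None,fx=2.3,fy=2.3))
E
```

```text
clock: 7.32
position: [0.6293, 0.1913, 0.3007]
ee_rot: [-0.531, -1.559, 0.852]
contact_force: [-1.3, -0.4, -2.4]
grip_width: 0.0452
{'clock': 7.3167, 'position': [0.6293, 0.1913, 0.3007], 'joint_positions': [-0.0133, 0.5661, 0.3314, 1.5174, 0.6728, -1.8719], 'contact_force': [-1.2974, -0.3619, -2.4356], 'grip_width': 0.0452}
[[-0.175 -0.133 -0.976]
 [ 0.749  0.625 -0.219]
 [ 0.639 -0.769 -0.01 ]]
rot left [ 0.17  0.61 -0.62]
tcp mouth xyz mm [ 11.4  -0.  133.1]
nose mouth xyz mm [11.1 -0.1 58.7]
move to nose z 10 mm: [ -4.7  22.  -44.7]
```

View pics/s4z.png

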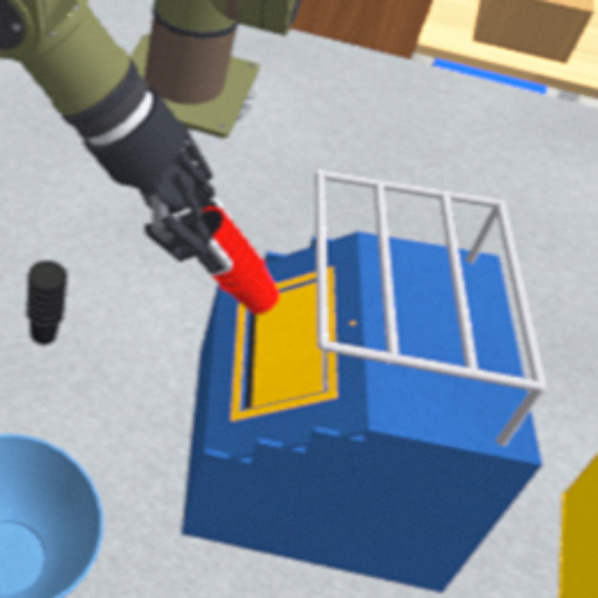

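```bash
python3 -m jog '{"claw":[1,1,1,1,1],"slide":[[-1,6,-16],[-1,6,-16],[-1,6,-16],[0,0,0],[0,0,0]],"angular":[[0,0.2,-0.2],[0,0.2,-0.2],[0,0.2,-0.2],[0,0,0],[0,0,0]]}'; python3 st.py; python3 rem.py -35; python3 - <<'E'
from h import *
import sys
c=snap('scene','s5');t=snap('top','t5')
s=read_state();R=R_(s['ee_rot']);p=np.array(s['position'])
ims=[]
for k,o in((c,(330,180)),(t,(110,130))):
    im=cv2.resize(k['color'][o[1]:o[1]+100,o[0]:o[0]+100],None,fx=4,fy=4,interpolation=2)
    for a,r in((.0744,.017),(.0334,.023),(-.0356,.023)):
        q=np.array([(proj(k,p+R[:,1]*a+r*(np.cos(x)*R[:,0]+np.sin(x)*R[:,2]))-o+.5)*4 for x in np.linspace(0,6.3,30)]).astype(np.int32);cv2.polylines(im,[q],True,(0,255,0),1)
    ims.append(im)
cv2.imwrite('pics/c5.png',np.hstack(ims))
E
```

```text
clock: 7.78
position: [0.6279, 0.2042, 0.2531]
ee_rot: [-0.537, -1.543, 0.841]
contact_force: [1.0, 0.2, -0.5]
grip_width: 0.045
{'clock': 7.7833, 'position': [0.6279, 0.2042, 0.2531], 'joint_positions': [0.0048, 0.5721, 0.2184, 1.3831, 0.6788, -1.8294], 'contact_force': [0.9685, 0.1879, -0.5009], 'grip_width': 0.045}
[[-0.156 -0.132 -0.979]
 [ 0.752  0.627 -0.204]
 [ 0.641 -0.768  0.001]]
rot left [ 0.16 -0.04  0.28]
tcp mouth xyz mm [-9.3 -1.4 88.4]
nose mouth xyz mm [-9.5 -1.6 14. ]
move to nose z -35 mm: [ -9.4  37.4 -31.5]
```

View pics/c5.png

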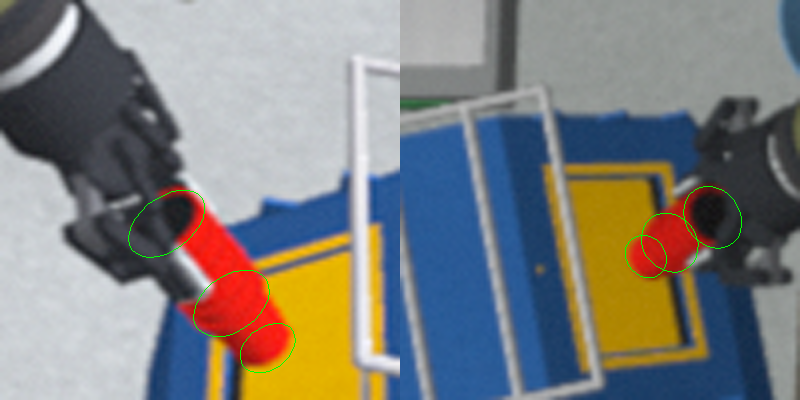

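```bash
python3 - <<'E'
from h import *
c=load('s5');t=load('t5')
ims=[]
for k,o in((c,(358,215)),(t,(163,170))):
    ims.append(cv2.resize(k['color'][o[1]:o[1]+62,o[0]:o[0]+50],None,fx=8,fy=8,interpolation=2))
cv2.imwrite('pics/c5b.png',np.hstack(ims))
E
```

```text
(no output)
```

View pics/c5b.png

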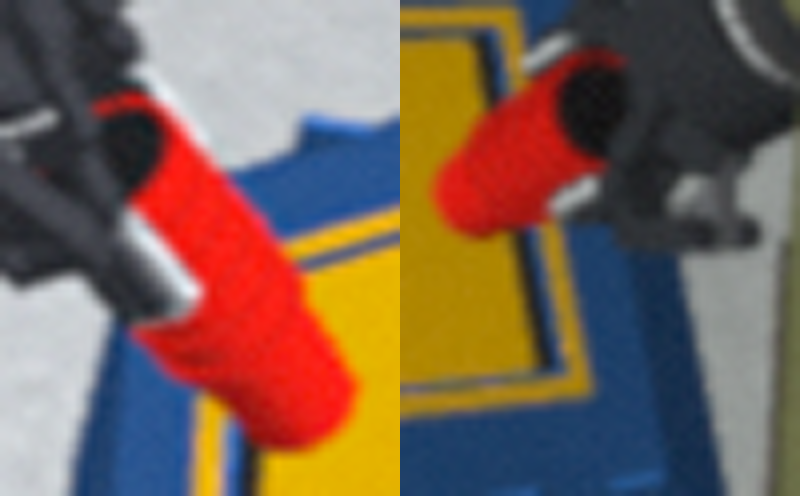

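```bash
python3 - <<'E'
from h import *
c=load('s5');t=load('t5');s=read_state();R=R_(s['ee_rot']);p=np.array(s['position'])
for n,a,b in(('top',(373,233.1),(189,183.1)),('nose',(395.5,264.4),(172.7,194.2))):
    r1=ray(c,*a);r2=ray(t,*b);P=tri([r1,r2]);print(n,P.round(4),'tool frame mm',(R.T@(P-p)*1e3).round(1),'reproj',proj(c,P).round(1),proj(t,P).round(1))
E
```

```text
top [0.6335 0.1804 0.2881] tool frame mm [  3.5 -41.2   0.3] reproj [371.2 233. ] [187.7 183.4]
nose [0.617  0.246  0.1994] tool frame mm [-1.5 70.2  3.3] reproj [394.9 264.4] [172.3 194.3]
```

```bash
python3 -m jog '{"claw":[1,1,1,1,1,1,1,1,1],"slide":[[-1.5,7,-7],[-1.5,7,-7],[-1.5,7,-7],[-1.5,7,-7.5],[-1.4,6.5,-7.5],[-1.4,6.5,-7.5],[0,0,0],[0,0,0],[0,0,0]],"angular":[[0,0,0],[0,0,0],[0,0,0],[0,0,0],[0,0,0],[0,0,0],[0,0,0],[0,0,0],[0,0,0]]}' 25; python3 st.py; python3 rem.py -70; python3 - <<'E'
from h import *
c=snap('scene','s6');t=snap('top','t6')
ims=[cv2.resize(k['color'][o[1]:o[1]+100,o[0]:o[0]+100],None,fx=4,fy=4,interpolation=2) for k,o in((c,(330,190)),(t,(100,130)))]
cv2.imwrite('pics/c6.png',np.hstack(ims))
E
```

```text
clock: 8.63
position: [0.6203, 0.2439, 0.2096]
ee_rot: [-0.539, -1.543, 0.84]
contact_force: [-0.2, -2.8, -2.9]
grip_width: 0.0451
{'clock': 8.6333, 'position': [0.6203, 0.2439, 0.2096], 'joint_positions': [0.0647, 0.5689, 0.1001, 1.2172, 0.6871, -1.7511], 'contact_force': [-0.158, -2.7949, -2.8759], 'grip_width': 0.0451}
[[-0.155 -0.13  -0.979]
 [ 0.752  0.627 -0.202]
 [ 0.64  -0.768  0.   ]]
rot left [0.17 0.03 0.35]
tcp mouth xyz mm [-6.3 -2.2 29.1]
nose mouth xyz mm [ -6.5  -2.5 -45.3]
move to nose z -70 mm: [ -6.5  19.8 -14.9]
```

View pics/c6.png

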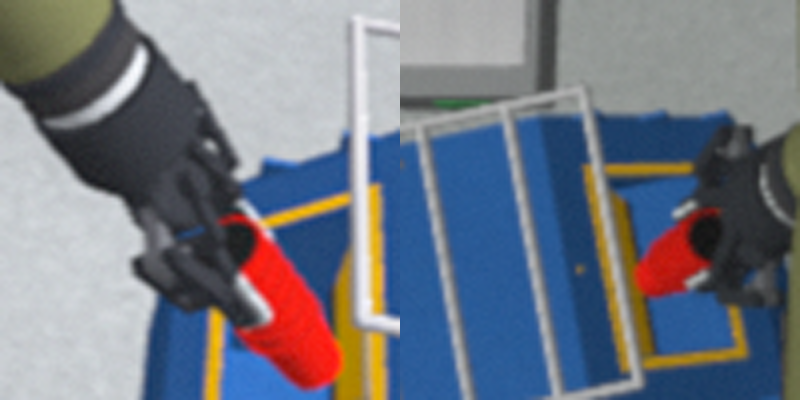

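```bash
python3 -m jog '{"claw":[1,1,1,1,1,1,1],"slide":[[-1.4,6.5,-7.6],[-1.4,6.5,-7.6],[-1.4,6.5,-7.6],[-1.4,6.5,-7.6],[-1.4,6.5,-7.6],[0,0,0],[0,0,0]],"angular":[[0,0,0],[0,0,0],[0,0,0],[0,0,0],[0,0,0],[0,0,0],[0,0,0]]}' 25; python3 rem.py
```

```text
clock: 9.32
position: [0.6124, 0.2771, 0.1706]
ee_rot: [-0.537, -1.542, 0.841]
contact_force: [0.2, -0.7, -3.2]
grip_width: 0.045
rot left [ 0.14 -0.1   0.3 ]
tcp mouth xyz mm [ -5.2  -1.4 -22.8]
nose mouth xyz mm [ -5.4  -1.5 -97.2]
```

```bash
python3 -m jog '{"claw":[1,1,1,1,1,1],"slide":[[-1.4,6.3,-7.7],[-1.4,6.3,-7.7],[-1.4,6.3,-7.7],[-0.7,3,-3.8],[0,0,0],[0,0,0]],"angular":[[0,0,0],[0,0,0],[0,0,0],[0,0,0],[0,0,0],[0,0,0]]}' 25; python3 rem.py; python3 - <<'E'
from h import *
c=snap('scene','s7');t=snap('top','t7')
ims=[cv2.resize(k['color'][o[1]:o[1]+100,o[0]:o[0]+100],None,fx=4,fy=4,interpolation=2) for k,o in((c,(330,190)),(t,(100,130)))]
cv2.imwrite('pics/c7.png',np.hstack(ims));snap('wrist','w7')
E
```

```text
clock: 9.82
position: [0.6077, 0.2989, 0.144]
ee_rot: [-0.537, -1.542, 0.84]
contact_force: [0.6, -1.2, -4.5]
grip_width: 0.0453
rot left [ 0.13 -0.07  0.31]
tcp mouth xyz mm [ -5.3  -1.4 -57.4]
nose mouth xyz mm [  -5.4   -1.6 -131.8]
```

View pics/c7.png

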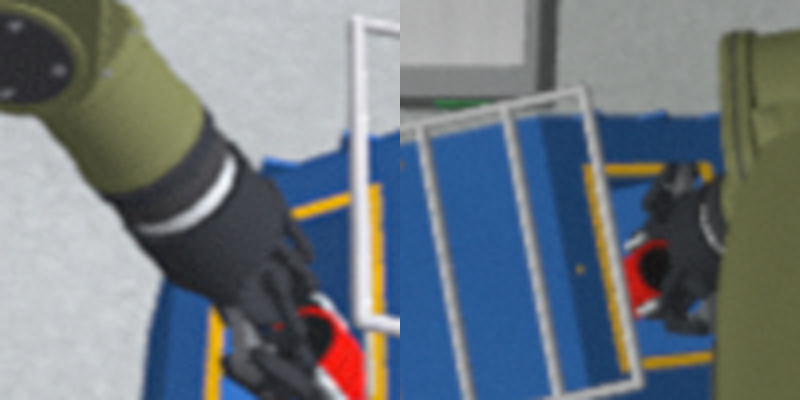

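View pics/w7.png

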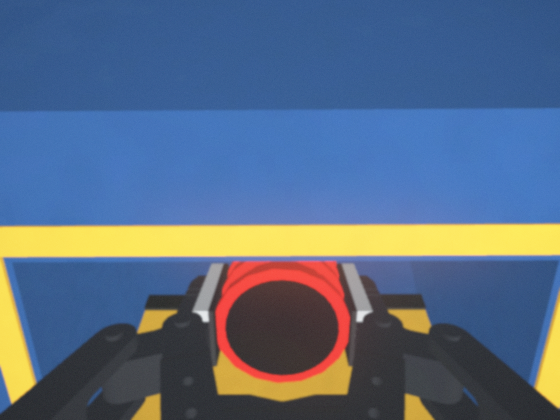

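Rear end is ~17 mm inside the panel, nothing pressing. Release.

```bash
python3 -m jog '{"claw":[0,0,0,0,0,0,0,0],"slide":[[0,0,0],[0,0,0],[0,0,0],[0,0,0],[0,0,0],[0,0,0],[0,0,0],[0,0,0]],"angular":[[0,0,0],[0,0,0],[0,0,0],[0,0,0],[0,0,0],[0,0,0],[0,0,0],[0,0,0]]}' ; python3 rem.py; python3 - <<'E'
from h import *
snap('wrist','w8')
E
```

```text
clock: 10.63
position: [0.6078, 0.2993, 0.1442]
ee_rot: [-0.537, -1.543, 0.84]
contact_force: [1.3, -2.2, 0.4]
grip_width: 0.0853
rot left [ 0.08 -0.03  0.32]
tcp mouth xyz mm [ -4.9  -1.6 -57.5]
nose mouth xyz mm [  -4.9   -1.8 -131.9]
```

View pics/w8.png

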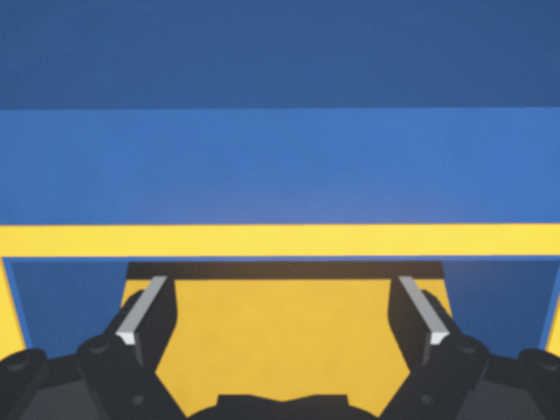

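The stack has dropped in (no red in view), and the flap rests on the fingers. Retreat along the mouth axis.

```bash
python3 -m jog '{"claw":[0,0,0,0,0,0,0,0,0,0],"slide":[[1.3,-6.3,7.7],[1.3,-6.3,7.7],[1.3,-6.3,7.7],[2.7,-12.6,15.3],[2.7,-12.6,15.3],[2.7,-12.6,15.3],[2.7,-12.6,15.3],[2.7,-12.6,15.3],[2.7,-12.6,15.3],[2.7,-12.6,15.3]],"angular":[[0,0,0],[0,0,0],[0,0,0],[0,0,0],[0,0,0],[0,0,0],[0,0,0],[0,0,0],[0,0,0],[0,0,0]]}'
python3 -m jog '{"claw":[0,0,0,0,0,0,0,0,0,0],"slide":[[0,-20,10],[0,-25,10],[0,-25,10],[0,-25,10],[0,-20,5],[0,0,0],[0,0,0],[0,0,0],[0,0,0],[0,0,0]],"angular":[[0,0,0],[0,0,0],[0,0,0],[0,0,0],[0,0,0],[0,0,0],[0,0,0],[0,0,0],[0,0,0],[0,0,0]]}'; python3 st.py; python3 - <<'E'
from h import *
c=snap('scene','s9');t=snap('top','t9')
ims=[cv2.resize(k['color'][o[1]:o[1]+130,o[0]:o[0]+130],None,fx=3,fy=3,interpolation=2) for k,o in((c,(350,190)),(t,(80,140)))]
cv2.imwrite('pics/c9.png',np.hstack(ims))
E
```

```text
clock: 11.52
position: [0.6301, 0.1922, 0.2748]
ee_rot: [-0.535, -1.542, 0.839]
contact_force: [-0.2, -0.4, -0.5]
grip_width: 0.0853
clock: 12.35
position: [0.6301, 0.0784, 0.3188]
ee_rot: [-0.535, -1.543, 0.841]
contact_force: [-0.3, -0.0, 0.5]
grip_width: 0.0855
{'clock': 12.35, 'position': [0.6301, 0.0784, 0.3188], 'joint_positions': [-0.1807, 0.6205, 0.4648, 1.7226, 0.6363, -2.0589], 'contact_force': [-0.3274, -0.0244, 0.5228], 'grip_width': 0.0855}
[[-0.156 -0.133 -0.979]
 [ 0.751  0.628 -0.205]
 [ 0.642 -0.767  0.002]]
```

View pics/c9.png

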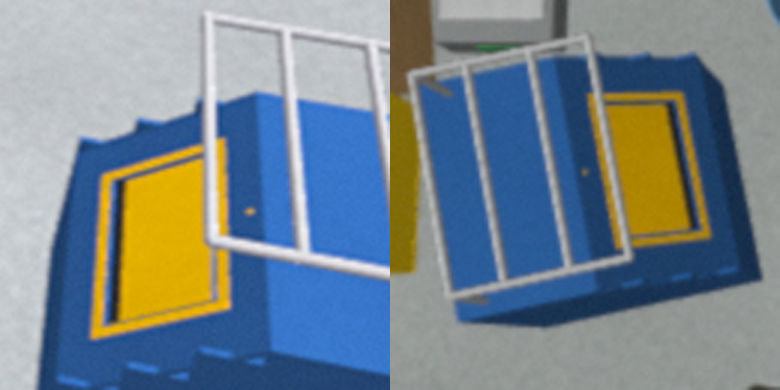

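View pics/s9.png

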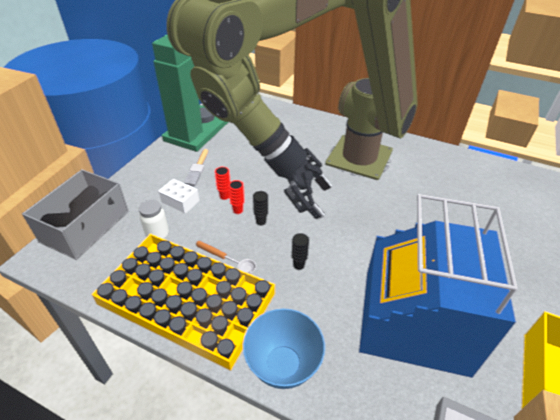

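```bash
python3 - <<'E'
from h import *
a=load('scene0')['color'].astype(int);b=load('s9')['color'].astype(int)
print(np.abs(a-b)[230:310,375:430].mean(),np.abs(a-b)[330:360,380:440].mean())
a=load('top0')['color'].astype(int);b=load('t9')['color'].astype(int)
print(np.abs(a-b)[165:225,140:195].mean())
job_done()
E
```

```text
5.035454545454545 3.8737037037037036
5.622626262626262
the job is handed in; nothing more can be done
```

I pushed the red stack through the flap and handed the job in at about 12.4 s on the robot clock. There is no verdict to read, so the result below rests on my own checks.

- **Which stack:** I took the red stack farthest from the base, at (0.547, -0.294). The two other red stacks, which only look like it, were left alone.
- **Pushing it in:** I gripped it near the top, gave it a half turn and tilted it 40° to line up with the mouth. It went in lower end first. I held still about 0.25 s with the nose about 41 mm inside, and the pictures show the flap well open there.
- **Letting go:** I went on until the rear end was about 17 mm past the panel, then opened the fingers and backed out along the mouth axis.

**Last checks:**
- **Flap:** it looks shut. Its picture region differs from the starting pictures by about 5 grey levels, close to the 4 on a plain side of the box.
- **Other things on the bench:** in the last scene picture, the black stacks, block, jar and scoop look to be where they started. I did not measure their positions.
- **Robot:** it is clear of everything. At the readings I took, the measured force was 8 N at most, during the grip.

**What disagreed or was not seen:**
- **Slip in the grip:** before the push the stack sat about 4–5 mm farther back in the fingers than expected and tilted about 2–3°. I allowed for this when pushing.
- **Inside the box:** I could not see how the stack lies once the flap closed. I only know it left the fingers and dropped in.

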